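# Weigh down the flasks with their lead rings

### The job

The four empty conical flasks have to be weighed down before they go into the shaking water bath. Take the stack of lead rings apart and gently lower each ring, without dropping it, over the neck of the flask of its own size (smallest ring on the smallest flask, and so on up to the largest), so that it rests level round the cone of the glass. Leave the flasks standing where they are, and do not disturb the stopper and the pen lying among them.

Things in the scene. Friction and masses are not known exactly. Their poses are not given: they have to be found in the camera images.
- ring_1_mid (a point): the smallest of four weight rings: a plain grey vinyl-coated lead ring, 50 mm outside, 33.6 mm hole, 14 mm high, 100 g (as built; masses vary), lying flat, at the start it lies on top of the stack. The point is the centre of the hole half-way up the ring (7 mm above its underside); z is its axis. Take it from above across its outside.
- ring_2_mid (a point): the second smallest of four weight rings: a plain grey vinyl-coated lead ring, 56 mm outside, 40.0 mm hole, 14 mm high, 120 g (as built; masses vary), lying flat, second from the top at the start. The point is the centre of the hole half-way up the ring (7 mm above its underside); z is its axis. Take it from above across its outside.
- ring_3_mid (a point): the second largest of four weight rings: a plain grey vinyl-coated lead ring, 63 mm outside, 46.6 mm hole, 14 mm high, 150 g (as built; masses vary), lying flat, third from the top at the start. The point is the centre of the hole half-way up the ring (7 mm above its underside); z is its axis. Take it from above across its outside.
- ring_4_mid (a point): the largest of four weight rings: a plain grey vinyl-coated lead ring, 69 mm outside, 53.0 mm hole, 14 mm high, 180 g (as built; masses vary), lying flat, at the bottom of the stack, on the worktop. The point is the centre of the hole half-way up the ring (7 mm above its underside); z is its axis. Take it from above across its outside.
- flask_1: the smallest of four loose, empty clear-glass conical flasks: 74 mm high, 53 mm across the foot, rim 23 mm, neck 19 mm, straight cone from 53 mm across at height 6 to the neck at height 58 mm; 50 g. Origin: centre of its underside; z its axis, up. Its ring (the smallest) seats on the cone, underside 36 mm above the flask's underside and 38 mm below the rim.
- flask_2: the second smallest of four loose, empty clear-glass conical flasks: 88 mm high, 64 mm across the foot, rim 29 mm, neck 25 mm, straight cone from 64 mm across at height 7 to the neck at height 71 mm; 70 g. Origin: centre of its underside; z its axis, up. Its ring (the second smallest) seats on the cone, underside 46 mm above the flask's underside and 42 mm below the rim.
- flask_3: the second largest of four loose, empty clear-glass conical flasks: 100 mm high, 74 mm across the foot, rim 35 mm, neck 31 mm, straight cone from 74 mm across at height 7 to the neck at height 82 mm; 100 g. Origin: centre of its underside; z its axis, up. Its ring (the second largest) seats on the cone, underside 55 mm above the flask's underside and 45 mm below the rim.
- flask_4: the largest of four loose, empty clear-glass conical flasks: 112 mm high, 84 mm across the foot, rim 41 mm, neck 37 mm, straight cone from 84 mm across at height 8 to the neck at height 92 mm; 130 g. Origin: centre of its underside; z its axis, up. Its ring (the largest) seats on the cone, underside 63 mm above the flask's underside and 49 mm below the rim.
- stopper_mid (a point): bystander: a loose red-brown rubber stopper, 29 mm across and 26 mm high, standing near the front of the worktop; the point is its centre. Not to be disturbed.
- pen_mid (a point): bystander: a loose blue marker pen, 13 mm thick and 140 mm long (along its y axis), lying to the left; the point is its centre. Not to be disturbed.
Mind the look-alikes: they are no part of the job. Leave any brown or red look-alike of the part that bears ring_2_mid alone.

How it is judged:
By the outcome, as a careful person would: the job done as asked, in the order asked, and still so for the second after the job is handed in, with the robot touching nothing.
It also fails if it takes over 99 s, if anything falls off the work surface, if the arm or the gripper's body presses on something with over 40 N, if the wrist force passes 120 N, or if a joint passes its speed limit or range.

### The arm

A 6-joint arm with a two-finger parallel gripper is mounted at the origin on a cart in front of the work surface, level with it; the furniture and walls round the work are solid. World frame = base frame: x ahead of the robot, y to its left, z up, the work surface at z = 0. Lengths are in m, angles in rad, forces in N, time in s.
With the tool pointing down it reaches from about 0.375 to 0.9 m from the base axis. Payload 3.1 kg.
Tool frame: the origin (TCP) lies between the finger pads; the fingertips stand 22 mm ahead of it and the grasp point (between the pads) lies 3 mm ahead of it; z points along the fingers, y is the direction in which the jaws open and shut (so a half turn about z gives the same grasp; the last joint's range is limited). The gripper opens to 87 mm and grips with 3 to 60 N. Pads are 19 mm wide; open, the fingers measure 117 mm over their backs; the gripper's body (75 mm by 190 mm) begins 51 mm behind the grasp point.
Start: joints at [0.933, 0.527, 1.433, -0, 1.181, -0.178], TCP at [0.277, 0.56, 0.245] pointing down, gripper open.
Joint ranges: [-3.08, 3.08], [-0.75, 2.2], [0.22, 2.44], [-1.43, 4.57], [0, 2.65], [-2.85, 2.85]. Speed limits (rad/s): [2.79, 2.79, 3.14, 3.14, 3.14, 3.14].

### API

Orientations are given as a unit quaternion [x, y, z, w].
In Python, from rig import get_obs, camera, get_calibration, hand_in, search_frame gives the robot as it stands.
- The arm moves only by the shell command python3 -m jog 'ROWS' [FORCE]. ROWS is JSON, a list of rows, each an object with "grip": the closure in counts, from 0 (fully open) to 255 (shut); "travel": the shift along the world's x, y, z in cm, a list of three; "twist": the turn about the world's z in degrees. A call has 1 to 8 rows; each row shifts and turns the commanded pose from where the row before left it; what a row does not reach is not made up. A row lasts 1/10 s, in which the tool goes at most 50 mm and 8.59 degrees, less where a joint would pass 70% of its speed; a pose out of reach is approached as far as the arm can. A call is refused whole if a number of a shift passes 5 or a number of a turn 8.59, either way. A call with a gripper value outside its range is refused whole. The fingers move at their own pace and stop on an object; FORCE is the grip in N (left out, the last holds). Time passes only in rows, so rows that do not move let the fingers close. It gives the time, the measured TCP pose, the force and the opening at its end, in the units of the state.
- get_obs(): the state, without advancing time (a new reading comes with each control period).
- camera(name): name is "scene" or "top"; returns the picture (480x640x3 uint8, red, green, blue); there is no depth.
- get_calibration(name): a dict with "fx", "fy", "cx", "cy" (pixels), "R" (3x3) and "t" (3): a world point X has camera coordinates R X + t. Camera axes: x right, y down, z forward; pixel columns grow to the right and rows downward; lengths in m; the calibration is good to about 2 mm. A picture is of the moment at which its call begins. get_calibration takes no time and is no camera call.
- hand_in(): hands the job in, once; it reports no verdict.
Trained networks look in the newest picture that a camera, given by its name, has taken for a name from the list of things; names that differ only in an ending like _2 or _b are one class to them, and where a whole thing is asked for, a point or a joint stands for the part that bears it (a point fixed in the world has none). Each returns a list of dicts, best first, with "p" (0 to 1); they miss things now and then, are a little off and sometimes report something else, mostly with a low value. They report only what shows in the picture. A call takes as long as a camera call. They do not tell look-alikes from the thing itself.
- search_frame(target, camera): "at" ([x, y, z] in m, in world coordinates, good to about 4 mm: the middle of the surface that is visible of it).
The state is a dict: "time": time; "q": joint angles; "joint_velocities": joint speeds; "joint_torque": joint torques, N m; "position": TCP position; "tool_rot": TCP orientation; "ft_force": force on the tool from outside, world axes, zero at the start; "moment": the same for the moment, N m; "grip_width": finger opening in m.
Only numpy, scipy, OpenCV 4.12 (cv2) and the standard library are available. Lean on these libraries where they do the work, as an engineer would, in place of code of your own. Each camera call takes 0.05 s, during which the arm holds its last target. There are 200 camera calls.

## Working session

There is one attempt and no reset: what is moved stays moved. The work goes in short steps, Python scripts to look and compute and a shell command to move; the robot and the scene stay as the last step left them, time stands still between calls to the robot, and variables do not carry over. Pictures are saved under pics/ and viewed, about 12 in all and at most 16, crops included, and the job is handed in when it is done.

```bash
mkdir -p pics; cat > h.py <<'E'
import numpy as np,cv2
from rig import get_obs,camera,get_calibration,hand_in,search_frame
def snap(c,f,crop=None,s=1):
    im=camera(c)[:,:,::-1]
    if crop: a,b,w,h=crop; im=im[b:b+h,a:a+w]
    cv2.imwrite('pics/'+f,cv2.resize(im,None,fx=s,fy=s,interpolation=cv2.INTER_CUBIC))
def proj(c,X):
    k=get_calibration(c);p=np.array(k['R'])@np.array(X)+np.array(k['t'])
    return [round(k['fx']*p[0]/p[2]+k['cx'],1),round(k['fy']*p[1]/p[2]+k['cy'],1)]
def ray(c,u,v,z):
    k=get_calibration(c);R=np.array(k['R']);t=np.array(k['t'])
    d=R.T@np.array([(u-k['cx'])/k['fx'],(v-k['cy'])/k['fy'],1]);o=-R.T@t
    return o+d*(z-o[2])/d[2]
E
python3 - <<'E'
from h import *
for c in('top','scene'):
    snap(c,c+'1.png'); k=get_calibration(c);print(c,-np.array(k['R']).T@np.array(k['t']),k['fx'])
    for n in('ring_1_mid','flask_1','stopper_mid','pen_mid'):
        for r in search_frame(n,c): print(n,np.round(r['at'],3),round(r['p'],2),proj(c,r['at']))
o=get_obs();print(o['time'],o['position'],o['tool_rot'],o['grip_width'])
E
```

```text
top [0.31716089 0.004665   1.06764245] 527.716832958078
ring_1_mid [ 0.636 -0.129  0.059] 0.86 [np.float64(385.1), np.float64(182.6)]
flask_1 [0.461 0.251 0.034] 0.88 [np.float64(192.4), np.float64(270.0)]
flask_1 [ 0.444 -0.25   0.045] 0.78 [np.float64(448.0), np.float64(279.6)]
flask_1 [ 0.468 -0.014  0.034] 0.75 [np.float64(326.5), np.float64(267.7)]
flask_1 [0.647 0.136 0.029] 0.56 [np.float64(253.8), np.float64(181.1)]
stopper_mid [ 0.439 -0.25   0.044] 0.54 [np.float64(448.1), np.float64(282.1)]
stopper_mid [0.412 0.113 0.024] 0.46 [np.float64(262.4), np.float64(296.0)]
pen_mid [0.584 0.291 0.012] 0.61 [np.float64(178.9), np.float64(212.3)]
scene [ 0.16892171 -0.68280519  0.40677436] 445.36290050182686
ring_1_mid [ 0.629 -0.132  0.052] 0.59 [np.float64(419.0), np.float64(258.3)]
flask_1 [ 0.466 -0.033  0.045] 0.95 [np.float64(311.2), np.float64(255.5)]
flask_1 [ 0.435 -0.284  0.048] 0.89 [np.float64(368.5), np.float64(336.8)]
flask_1 [0.652 0.123 0.026] 0.73 [np.float64(357.4), np.float64(219.4)]
flask_1 [0.46  0.248 0.034] 0.66 [np.float64(258.9), np.float64(209.5)]
stopper_mid [0.411 0.102 0.019] 0.68 [np.float64(258.7), np.float64(243.9)]
stopper_mid [0.581 0.275 0.008] 0.43 [np.float64(302.1), np.float64(209.1)]
pen_mid [0.581 0.274 0.01 ] 0.7 [np.float64(302.4), np.float64(208.4)]
0.5 [0.27676314 0.56035528 0.2445218 ] [ 2.27404107e-01  9.73800478e-01 -1.92443183e-05 -3.62389192e-06] 0.08672925865930506
```

View pics/top1.png

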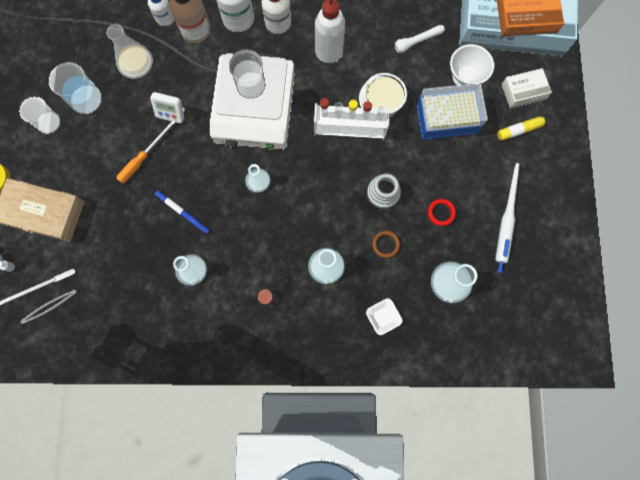

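View pics/scene1.png

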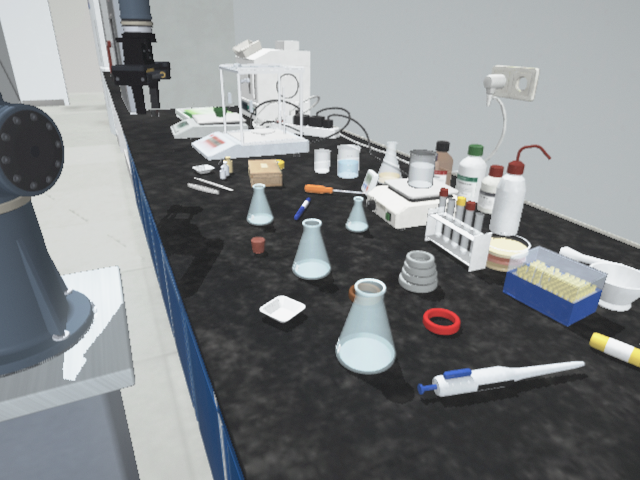

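```bash
python3 - <<'E'
from h import *
im=camera('top')[:,:,::-1]; sc=camera('scene')[:,:,::-1]
cv2.imwrite('pics/t0.png',im);cv2.imwrite('pics/s0.png',sc)
P=[('top',358,165),('top',420,255),('top',300,242),('top',165,245),('top',232,157),('scene',392,240)]
T=[]
for c,a,b in P:
    s=im if c=='top' else sc
    t=cv2.resize(s[b:b+52,a:a+52+8],None,fx=4.4,fy=4.4,interpolation=cv2.INTER_CUBIC)
    for i in range(0,60,10): cv2.putText(t,str(a+i),(int(i*4.4),8),0,.28,(0,255,255));cv2.line(t,(int(i*4.4),10),(int(i*4.4),14),(0,255,255))
    for i in range(0,52,10): cv2.putText(t,str(b+i),(0,int(i*4.4)+4),0,.28,(0,255,255))
    T.append(t)
cv2.imwrite('pics/c1.png',np.vstack([np.hstack(T[:3]),np.hstack(T[3:])]))
E
```

```text
(no output)
```

View pics/c1.png

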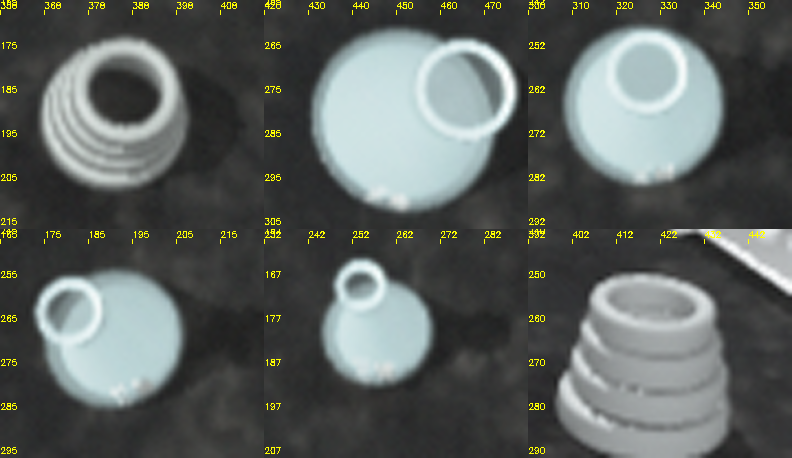

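```bash
python3 - <<'E'
from h import *
from scipy.optimize import least_squares
def px(a,b,X,Y): return (a+(X+.5)/4.4-.5,b+(Y+.5)/4.4-.5)
F={4:(420,255,202.5,89,139.5,119.5,.112,.008),3:(300,242,119,72,116,105.5,.100,.007),2:(165,245,70,82,114.5,110.5,.088,.007),1:(232,157,96.5,55.5,113,102,.074,.006)}
for i,(a,b,x,y,X,Y,h,f) in F.items():
    print(i,'rim',ray('top',*px(a,b,x,y),h).round(4),'foot',ray('top',*px(a,b,X,Y),f).round(4), 'scene rim',proj('scene',ray('top',*px(a,b,x,y),h)))
print('ring1',ray('top',*px(358,165,126.5,89),.056))
print('ring1 scene',ray('scene',*px(392,240,654-528,302-229),.056))
k=px(358,165,126.5,89);print(k)
E
```

```text
4 rim [ 0.4445 -0.2653  0.112 ] foot [ 0.4442 -0.2652  0.008 ] scene rim [np.float64(370.6), np.float64(286.7)]
3 rim [ 0.4762 -0.0125  0.1   ] foot [ 0.4758 -0.0128  0.007 ] scene rim [np.float64(311.8), np.float64(222.1)]
2 rim [0.4666 0.2615 0.088 ] foot [0.4658 0.2615 0.007 ] scene rim [np.float64(258.7), np.float64(185.3)]
1 rim [0.6571 0.1317 0.074 ] foot [0.6572 0.1319 0.006 ] scene rim [np.float64(358.7), np.float64(197.9)]
ring1 [ 0.63195648 -0.13226964  0.056     ]
ring1 scene [ 0.63111576 -0.13181879  0.056     ]
(386.3636363636364, 184.8409090909091)
```

Candidates for ring stack: grey stack (386,185) top, brown ring (386,244), red ring (441,212), so the grey stack is the choice (crop confirms four tiers). Flasks 1–4 are at (254,170), (181,264), (327,258), (466,275) for the rims. Rim and foot agree within 1 mm.

```bash
python3 -m jog '[{"grip":0,"travel":[2.2,-4.3,0],"twist":3.3},{"grip":0,"travel":[2.2,-4.3,0],"twist":3.3},{"grip":0,"travel":[2.2,-4.3,0],"twist":3.3},{"grip":0,"travel":[2.2,-4.3,0],"twist":3.3},{"grip":0,"travel":[2.2,-4.3,0],"twist":3.3},{"grip":0,"travel":[2.2,-4.3,0],"twist":3.3},{"grip":0,"travel":[2.2,-4.3,0],"twist":3.3},{"grip":0,"travel":[2.2,-4.3,0],"twist":3.2}]' 20
python3 -m jog '[{"grip":0,"travel":[2.2,-4.3,0],"twist":0},{"grip":0,"travel":[2.2,-4.3,0],"twist":0},{"grip":0,"travel":[2.2,-4.3,0],"twist":0},{"grip":0,"travel":[2.2,-4.3,0],"twist":0},{"grip":0,"travel":[2.2,-4.3,0],"twist":0},{"grip":0,"travel":[2.2,-4.3,0],"twist":0},{"grip":0,"travel":[2.2,-4.3,0],"twist":0},{"grip":0,"travel":[0,0,0],"twist":0}]'
```

```text
time: 1.4
position: [0.4536, 0.2146, 0.2449]
tool_rot: [-0.001, 1.0, 0.0, 0.001]
ft_force: [1.6, 0.3, -0.0]
grip_width: 0.0873
time: 2.2
position: [0.6102, -0.0911, 0.2448]
tool_rot: [0.003, 1.0, -0.002, 0.003]
ft_force: [-0.6, -0.3, -0.5]
grip_width: 0.0869
```

```bash
python3 -m jog '[{"grip":0,"travel":[2.2,-4.1,0],"twist":0},{"grip":0,"travel":[0,0,-4],"twist":0},{"grip":0,"travel":[0,0,-4],"twist":0},{"grip":0,"travel":[0,0,-3],"twist":0},{"grip":0,"travel":[0,0,0],"twist":0},{"grip":0,"travel":[0,0,0],"twist":0}]'
python3 - <<'E'
from h import *
o=get_obs();print(o['position'],o['tool_rot'])
snap('scene','s2.png',(330,100,160,200),3)
E
```

```text
time: 2.8
position: [0.6288, -0.1252, 0.1347]
tool_rot: [-0.0, 1.0, 0.0, -0.0]
ft_force: [0.0, -0.3, 1.2]
grip_width: 0.0868
[ 0.62876519 -0.12520277  0.13469442] [-3.16818610e-04  9.99999888e-01  1.65671836e-04 -3.09355979e-04]
```

View pics/s2.png

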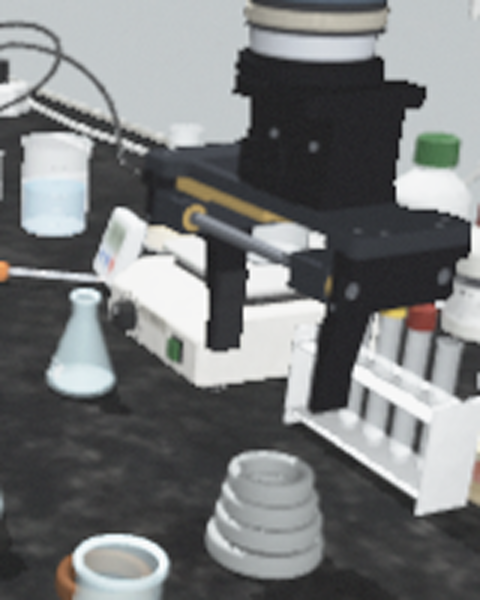

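The stack is below the open jaws, with the rack clear behind. Correct and descend.

```bash
python3 -m jog '[{"grip":0,"travel":[0.3,-0.7,0],"twist":0},{"grip":0,"travel":[0,0,-3],"twist":0},{"grip":0,"travel":[0,0,-2.5],"twist":0},{"grip":0,"travel":[0,0,-1.4],"twist":0},{"grip":0,"travel":[0,0,0],"twist":0}]'
python3 -m jog '[{"grip":80,"travel":[0,0,0],"twist":0},{"grip":130,"travel":[0,0,0],"twist":0},{"grip":130,"travel":[0,0,0],"twist":0},{"grip":130,"travel":[0,0,0],"twist":0},{"grip":130,"travel":[0,0,0],"twist":0}]' 20
```

```text
time: 3.35
position: [0.6313, -0.1327, 0.0648]
tool_rot: [-0.0, 1.0, 0.0, -0.001]
ft_force: [-0.0, -0.1, 0.1]
grip_width: 0.0867
time: 3.85
position: [0.632, -0.1327, 0.0661]
tool_rot: [-0.0, 1.0, -0.0, 0.0]
ft_force: [0.6, 1.3, 0.9]
grip_width: 0.0547
```

```bash
python3 -m jog '[{"grip":160,"travel":[0,0,0],"twist":0},{"grip":160,"travel":[0,0,0],"twist":0},{"grip":160,"travel":[0,0,0],"twist":0},{"grip":160,"travel":[0,0,0],"twist":0}]' 20
```

```text
time: 4.25
position: [0.6319, -0.1324, 0.066]
tool_rot: [-0.0, 1.0, 0.0, 0.0]
ft_force: [-0.7, 2.2, 4.5]
grip_width: 0.0488
```

```bash
python3 -m jog '[{"grip":160,"travel":[0,0,1],"twist":0},{"grip":160,"travel":[0,0,2],"twist":0},{"grip":160,"travel":[0,0,3],"twist":0},{"grip":160,"travel":[0,0,4],"twist":0},{"grip":160,"travel":[0,0,4],"twist":0},{"grip":160,"travel":[0,0,0],"twist":0}]'
python3 - <<'E'
from h import *
snap('scene','s3.png',(330,100,160,200),3)
E
```

```text
time: 4.85
position: [0.6354, -0.1345, 0.2123]
tool_rot: [-0.0, 1.0, -0.003, 0.006]
ft_force: [-0.6, -0.1, -0.6]
grip_width: 0.0496
```

View pics/s3.png

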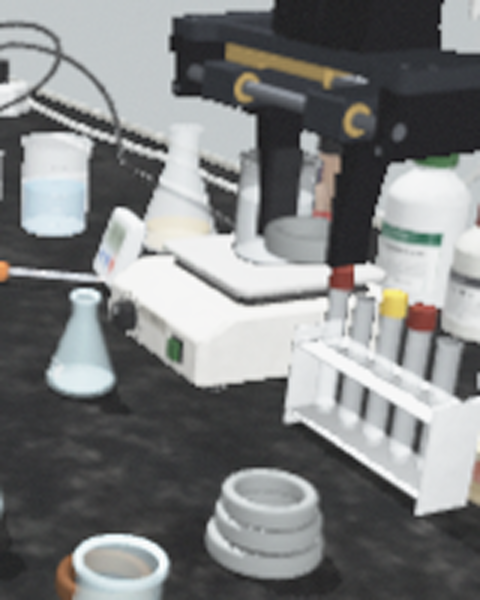

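Ring 1 is held level at about (300,238) in the crop; three rings remain stacked. On to flask 1.

```bash
python3 -m jog '[{"grip":160,"travel":[0.4,4.4,0],"twist":0},{"grip":160,"travel":[0.4,4.4,0],"twist":0},{"grip":160,"travel":[0.4,4.4,0],"twist":0},{"grip":160,"travel":[0.4,4.4,0],"twist":0},{"grip":160,"travel":[0.4,4.4,0],"twist":0},{"grip":160,"travel":[0.4,4.4,0],"twist":0},{"grip":160,"travel":[0,0,0],"twist":0},{"grip":160,"travel":[0,0,0],"twist":0}]'
```

```text
time: 5.7
position: [0.6545, 0.1322, 0.2037]
tool_rot: [-0.001, 1.0, -0.001, -0.002]
ft_force: [1.0, -0.6, -0.4]
grip_width: 0.0494
```

```bash
python3 -m jog '[{"grip":160,"travel":[0.2,0,-3],"twist":0},{"grip":160,"travel":[0,0,-3],"twist":0},{"grip":160,"travel":[0,0,-2.6],"twist":0},{"grip":160,"travel":[0,0,0],"twist":0},{"grip":160,"travel":[0,0,0],"twist":0}]'
python3 - <<'E'
from h import *
o=get_obs();print(o['position'])
snap('scene','s4.png',(310,140,100,100),5)
p=o['position'];print(proj('scene',p-[0,0,.010]),proj('scene',[.657,.132,.074]))
E
```

```text
time: 6.2
position: [0.6575, 0.1297, 0.1189]
tool_rot: [0.001, 1.0, -0.0, -0.001]
ft_force: [0.4, 0.3, 0.1]
grip_width: 0.0495
[0.65745819 0.12970418 0.1189046 ]
[np.float64(360.1), np.float64(183.3)] [np.float64(358.5), np.float64(197.9)]
```

View pics/s4.png

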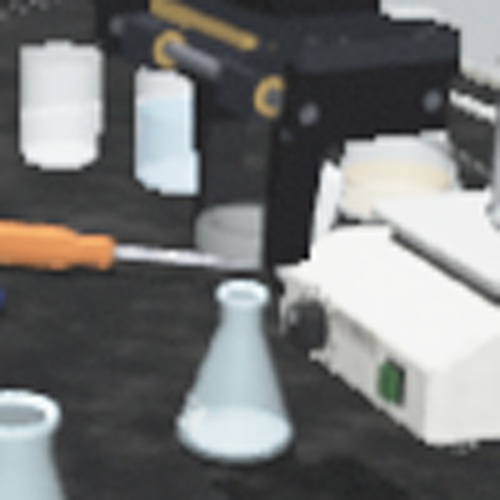

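The ring sits over the flask rim (rim at crop (243,290)); nudge +2 mm in y and lower.

```bash
python3 -m jog '[{"grip":160,"travel":[0,0.2,-0.5],"twist":0},{"grip":160,"travel":[0,0,-1.2],"twist":0},{"grip":160,"travel":[0,0,-1.2],"twist":0},{"grip":160,"travel":[0,0,-1.2],"twist":0},{"grip":160,"travel":[0,0,-0.8],"twist":0},{"grip":160,"travel":[0,0,0],"twist":0},{"grip":160,"travel":[0,0,0],"twist":0}]'
```

```text
time: 6.95
position: [0.6577, 0.1334, 0.0701]
tool_rot: [-0.0, 1.0, -0.0, -0.0]
ft_force: [-1.0, 0.3, -1.0]
grip_width: 0.0488
```

```bash
python3 -m jog '[{"grip":160,"travel":[0,-0.1,-0.3],"twist":0},{"grip":160,"travel":[0,0,-0.3],"twist":0},{"grip":160,"travel":[0,0,-0.2],"twist":0},{"grip":160,"travel":[0,0,-0.1],"twist":0},{"grip":160,"travel":[0,0,0],"twist":0},{"grip":160,"travel":[0,0,0],"twist":0}]'
python3 -c "
from h import *
for i in range(4):
  camera('top');o=get_obs();print(o['position'].round(4) if hasattr(o['position'],'round') else o['position'],o['ft_force'])"
```

```text
time: 7.55
position: [0.6577, 0.1326, 0.0617]
tool_rot: [-0.0, 1.0, 0.0, 0.0]
ft_force: [-1.4, 1.6, 1.7]
grip_width: 0.0487
[0.6577 0.1326 0.0617] [-0.60410867  1.83457431  1.618403  ]
[0.6577 0.1326 0.0617] [-1.14949152  2.33869849  1.11760464]
[0.6577 0.1326 0.0617] [-1.1560825   1.97956409  2.53891701]
[0.6577 0.1326 0.0617] [-1.48242391  2.84077694  1.32953454]
```

```bash
python3 -m jog '[{"grip":160,"travel":[-0.05,0.1,0],"twist":0},{"grip":160,"travel":[0,0,-0.1],"twist":0},{"grip":160,"travel":[0,0,0],"twist":0},{"grip":160,"travel":[0,0,0],"twist":0}]'
```

```text
time: 8.15
position: [0.6573, 0.1332, 0.0603]
tool_rot: [-0.0, 1.0, -0.0, -0.0]
ft_force: [-0.7, 1.2, 0.6]
grip_width: 0.0491
```

```bash
python3 -m jog '[{"grip":160,"travel":[0,0.05,-0.1],"twist":0},{"grip":160,"travel":[0,0,0],"twist":0},{"grip":160,"travel":[0,0,0],"twist":0}]'
```

```text
time: 8.45
position: [0.6571, 0.1336, 0.0594]
tool_rot: [-0.0, 1.0, -0.0, -0.0]
ft_force: [-1.2, -0.5, -0.4]
grip_width: 0.0495
```

```bash
python3 -m jog '[{"grip":160,"travel":[0,0,-0.1],"twist":0},{"grip":160,"travel":[0,0,0],"twist":0},{"grip":160,"travel":[0,0,0],"twist":0}]'
```

```text
time: 8.75
position: [0.6572, 0.1337, 0.0588]
tool_rot: [-0.0, 1.0, -0.0, -0.0]
ft_force: [-1.1, -0.4, 3.0]
grip_width: 0.0493
```

```bash
python3 -m jog '[{"grip":105,"travel":[0,0,0],"twist":0},{"grip":95,"travel":[0,0,0],"twist":0},{"grip":70,"travel":[0,0,0],"twist":0},{"grip":30,"travel":[0,0,0],"twist":0},{"grip":0,"travel":[0,0,0],"twist":0},{"grip":0,"travel":[0,0,0],"twist":0},{"grip":0,"travel":[0,0,0],"twist":0}]'
```

```text
time: 9.45
position: [0.6573, 0.1339, 0.0585]
tool_rot: [-0.0, 1.0, 0.0, 0.0]
ft_force: [0.4, 0.5, 0.2]
grip_width: 0.0839
```

```bash
python3 -m jog '[{"grip":0,"travel":[0,0,1.5],"twist":0},{"grip":0,"travel":[0,0,3.5],"twist":0},{"grip":0,"travel":[0,0,4.5],"twist":0},{"grip":0,"travel":[0,0,4.5],"twist":0},{"grip":0,"travel":[-0.2,-4.6,0],"twist":0},{"grip":0,"travel":[-0.4,-4.6,0],"twist":0},{"grip":0,"travel":[-0.4,-4.6,0],"twist":0},{"grip":0,"travel":[-0.5,-4.6,0],"twist":0}]'
python3 -m jog '[{"grip":0,"travel":[-0.5,-4.6,0],"twist":0},{"grip":0,"travel":[-0.5,-3.6,0],"twist":0},{"grip":0,"travel":[0,0,-3],"twist":0},{"grip":0,"travel":[0,0,-3],"twist":0},{"grip":0,"travel":[0,0,0],"twist":0},{"grip":0,"travel":[0,0,0],"twist":0}]'
python3 - <<'E'
from h import *
snap('top','x.png')
a=camera('top')[155:195,230:280,::-1];b=camera('scene')[180:240,330:390,::-1];c=camera('scene')[220:300,380:460,::-1]
r=lambda i:cv2.resize(i,(260,260),interpolation=cv2.INTER_CUBIC)
cv2.imwrite('pics/c5.png',np.hstack([r(a),r(b),r(c)]))
print(get_obs()['position'])
E
```

```text
time: 10.25
position: [0.6423, -0.0516, 0.2002]
tool_rot: [-0.0, 1.0, -0.0, 0.001]
ft_force: [0.8, 0.2, 0.2]
grip_width: 0.087
time: 10.85
position: [0.6324, -0.1321, 0.1393]
tool_rot: [-0.0, 1.0, 0.0, -0.0]
ft_force: [0.5, -0.2, -0.0]
grip_width: 0.0871
[ 0.63353218 -0.13213234  0.14063817]
```

View pics/c5.png

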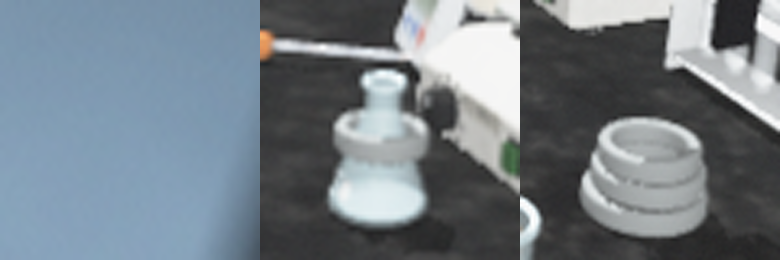

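Ring 1 sits level on flask 1 (crop at (382,135)); stack of three rings is intact. Check ring 2's position.

```bash
python3 - <<'E'
from h import *
print(ray('scene',380+132.5/3.25-.35,220+148/3.25-.35,.042), proj('scene',[.632,-.132,.042]))
E
```

```text
[ 0.6284279  -0.13842375  0.042     ] [np.float64(419.8), np.float64(263.2)]
```

```bash
python3 - <<'E'
from h import *
R=[]
for c,f,(a,b,w,h) in(('scene',None,(385,235,65,65)),('top','pics/t0.png',(352,160,65,65))):
    im=cv2.imread(f) if f else camera(c)[:,:,::-1]
    t=cv2.resize(im[b:b+h,a:a+w],None,fx=6,fy=6,interpolation=cv2.INTER_CUBIC)
    for d,z,col in((.056,.042,(0,0,255)),(.063,.028,(0,255,0)),(.069,.014,(255,128,0))):
        p=[proj(c,[.632+d/2*np.cos(q),-.132+d/2*np.sin(q),z]) for q in np.linspace(0,6.28,60)]
        p=((np.array(p)-[a,b]+.5)*6-.5).astype(int); cv2.polylines(t,[p],True,col,1)
    R.append(t)
cv2.imwrite('pics/c6.png',np.hstack(R))
E
```

```text
(no output)
```

View pics/c6.png

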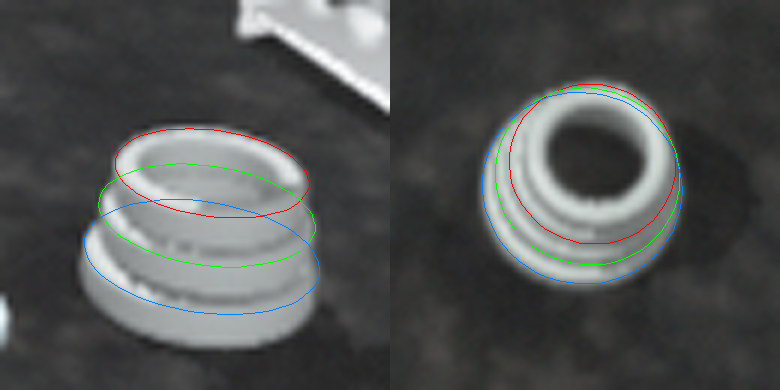

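The overlay matches rings 2–4 (within about 1 mm) at (.632, −.132). Grip ring 2.

```bash
python3 -m jog '[{"grip":0,"travel":[-0.1,0,-3.5],"twist":0},{"grip":0,"travel":[0,0,-3.5],"twist":0},{"grip":0,"travel":[0,0,-1.7],"twist":0},{"grip":50,"travel":[0,0,0],"twist":0},{"grip":50,"travel":[0,0,0],"twist":0}]'
```

```text
time: 11.6
position: [0.632, -0.1322, 0.0523]
tool_rot: [-0.0, 1.0, -0.0, 0.001]
ft_force: [0.3, 0.2, 0.0]
grip_width: 0.0778
```

```bash
python3 -m jog '[{"grip":90,"travel":[0,0,0],"twist":0},{"grip":140,"travel":[0,0,0],"twist":0},{"grip":140,"travel":[0,0,0],"twist":0},{"grip":140,"travel":[0,0,0],"twist":0},{"grip":140,"travel":[0,0,0],"twist":0},{"grip":140,"travel":[0,0,0],"twist":0}]' 20
python3 -m jog '[{"grip":140,"travel":[0,0,1],"twist":0},{"grip":140,"travel":[0,0,2],"twist":0},{"grip":140,"travel":[0,0,4],"twist":0},{"grip":140,"travel":[0,0,4],"twist":0},{"grip":140,"travel":[0,0,4],"twist":0}]'
```

```text
time: 12.2
position: [0.6321, -0.1321, 0.053]
tool_rot: [-0.0, 1.0, -0.0, 0.001]
ft_force: [-0.4, 1.0, 5.7]
grip_width: 0.0561
time: 12.7
position: [0.6306, -0.1322, 0.203]
tool_rot: [-0.0, 1.0, -0.0, -0.001]
ft_force: [0.7, 0.6, -0.9]
grip_width: 0.056
```

```bash
python3 -m jog '[{"grip":140,"travel":[-1.8,4.4,0],"twist":0},{"grip":140,"travel":[-1.8,4.4,0],"twist":0},{"grip":140,"travel":[-1.8,4.4,0],"twist":0},{"grip":140,"travel":[-1.8,4.4,0],"twist":0},{"grip":140,"travel":[-1.8,4.4,0],"twist":0},{"grip":140,"travel":[-1.8,4.4,0],"twist":0},{"grip":140,"travel":[-1.8,4.4,0],"twist":0},{"grip":140,"travel":[-1.8,4.4,0],"twist":0}]'
python3 -m jog '[{"grip":140,"travel":[-1.8,3.8,0],"twist":0},{"grip":140,"travel":[0,0,-3],"twist":0},{"grip":140,"travel":[0,0,-2.5],"twist":0},{"grip":140,"travel":[0,0,-1],"twist":0},{"grip":140,"travel":[0,0,0],"twist":0},{"grip":140,"travel":[0,0,0],"twist":0},{"grip":140,"travel":[0,0,0],"twist":0}]'
```

```text
time: 13.5
position: [0.4862, 0.2211, 0.2019]
tool_rot: [0.0, 1.0, -0.0, 0.0]
ft_force: [1.5, 0.1, -0.6]
grip_width: 0.0559
time: 14.2
position: [0.4703, 0.2577, 0.1377]
tool_rot: [0.0, 1.0, 0.0, 0.001]
ft_force: [-0.4, -0.5, -1.2]
grip_width: 0.0559
```

```bash
python3 -m jog '[{"grip":140,"travel":[-0.4,0.4,0],"twist":0},{"grip":140,"travel":[0,0,-1],"twist":0},{"grip":140,"travel":[0,0,0],"twist":0},{"grip":140,"travel":[0,0,0],"twist":0}]'
python3 - <<'E'
from h import *
snap('scene','s7.png',(215,130,100,100),5)
p=get_obs()['position'];print(p,proj('scene',p-[0,0,.010]),proj('scene',[.466,.2615,.088]))
E
```

```text
time: 14.6
position: [0.4649, 0.2618, 0.1262]
tool_rot: [-0.0, 1.0, -0.0, -0.0]
ft_force: [0.3, -0.0, -0.8]
grip_width: 0.0557
[0.46514877 0.2618331  0.12635554] [np.float64(257.6), np.float64(173.3)] [np.float64(258.5), np.float64(185.3)]
```

View pics/s7.png

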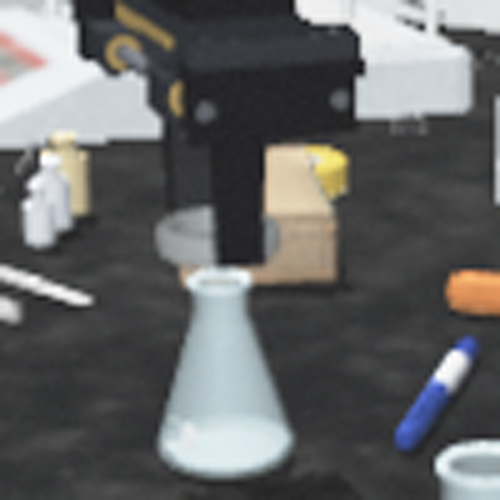

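The ring is over flask 2's rim (crop (217,238) vs (220,280)); about +1 mm in x needed. Lower.

```bash
python3 -m jog '[{"grip":140,"travel":[0.1,0,-1],"twist":0},{"grip":140,"travel":[0,0,-1.2],"twist":0},{"grip":140,"travel":[0,0,-1.2],"twist":0},{"grip":140,"travel":[0,0,-1],"twist":0},{"grip":140,"travel":[0,0,-0.7],"twist":0},{"grip":140,"travel":[0,0,0],"twist":0},{"grip":140,"travel":[0,0,0],"twist":0}]'
python3 -m jog '[{"grip":140,"travel":[0,0,-0.3],"twist":0},{"grip":140,"travel":[0,0,0],"twist":0},{"grip":140,"travel":[0,0,0],"twist":0}]'
```

```text
time: 15.35
position: [0.4661, 0.2618, 0.0753]
tool_rot: [-0.0, 1.0, -0.0, -0.0]
ft_force: [-1.1, 1.1, -1.0]
grip_width: 0.0559
time: 15.65
position: [0.4664, 0.262, 0.0729]
tool_rot: [-0.0, 1.0, 0.0, 0.0]
ft_force: [-0.1, 0.7, 0.8]
grip_width: 0.056
```

```bash
python3 -m jog '[{"grip":140,"travel":[0,0,-0.15],"twist":0},{"grip":140,"travel":[0,0,0],"twist":0},{"grip":140,"travel":[0,0,0],"twist":0}]'
python3 -m jog '[{"grip":140,"travel":[0,0,-0.1],"twist":0},{"grip":140,"travel":[0,0,0],"twist":0},{"grip":140,"travel":[0,0,0],"twist":0}]'
```

```text
time: 15.95
position: [0.4664, 0.2622, 0.0713]
tool_rot: [-0.0, 1.0, 0.0, 0.0]
ft_force: [-0.9, 4.5, 2.9]
grip_width: 0.0557
time: 16.25
position: [0.4665, 0.2624, 0.0705]
tool_rot: [0.0, 1.0, 0.0, 0.0]
ft_force: [-2.6, 3.9, 6.2]
grip_width: 0.056
```

```bash
python3 -m jog '[{"grip":140,"travel":[-0.05,0.1,0],"twist":0},{"grip":140,"travel":[0,0,0],"twist":0},{"grip":140,"travel":[0,0,0],"twist":0}]'
```

```text
time: 16.55
position: [0.466, 0.2627, 0.0702]
tool_rot: [-0.0, 1.0, -0.0, 0.0]
ft_force: [0.5, 0.7, 4.1]
grip_width: 0.0557
```

Seated, lateral force gone. Release and go back for ring 3.

```bash
python3 -m jog '[{"grip":86,"travel":[0,0,0],"twist":0},{"grip":76,"travel":[0,0,0],"twist":0},{"grip":50,"travel":[0,0,0],"twist":0},{"grip":20,"travel":[0,0,0],"twist":0},{"grip":0,"travel":[0,0,0],"twist":0},{"grip":0,"travel":[0,0,0],"twist":0},{"grip":0,"travel":[0,0,1.5],"twist":0},{"grip":0,"travel":[0,0,3],"twist":0}]'
python3 -m jog '[{"grip":0,"travel":[0,0,4],"twist":0},{"grip":0,"travel":[0,0,4],"twist":0},{"grip":0,"travel":[1.8,-4.4,0],"twist":0},{"grip":0,"travel":[1.8,-4.4,0],"twist":0},{"grip":0,"travel":[1.8,-4.4,0],"twist":0},{"grip":0,"travel":[1.8,-4.4,0],"twist":0},{"grip":0,"travel":[1.8,-4.4,0],"twist":0},{"grip":0,"travel":[1.8,-4.4,0],"twist":0}]'
python3 -m jog '[{"grip":0,"travel":[1.8,-4.4,0],"twist":0},{"grip":0,"travel":[1.8,-4.4,0],"twist":0},{"grip":0,"travel":[1.8,-4,0],"twist":0},{"grip":0,"travel":[0,0,-4],"twist":0},{"grip":0,"travel":[0,0,-3],"twist":0},{"grip":0,"travel":[0,0,0],"twist":0},{"grip":0,"travel":[0,0,0],"twist":0}]'
python3 - <<'E'
from h import *
s=camera('scene')[:,:,::-1].copy();print(get_obs()['position'])
def ov(c,a,b,w,h,L):
    t=cv2.resize(s[b:b+h,a:a+w],None,fx=6,fy=6,interpolation=cv2.INTER_CUBIC)
    for x,y,d,z in L:
        p=[proj(c,[x+d/2*np.cos(q),y+d/2*np.sin(q),z]) for q in np.linspace(0,6.28,60)]
        p=((np.array(p)-[a,b]+.5)*6-.5).astype(int); cv2.polylines(t,[p],True,(0,0,255),1)
    return t
cv2.imwrite('pics/c8.png',np.hstack([ov('scene',385,235,65,65,[(.632,-.132,.063,.028),(.632,-.132,.069,.014)]),ov('scene',225,170,65,65,[(.466,.2615,.064,.007)])]))
E
```

```text
time: 17.35
position: [0.4641, 0.2622, 0.1136]
tool_rot: [-0.0, 1.0, -0.001, -0.003]
ft_force: [0.8, 0.8, 0.7]
grip_width: 0.0864
time: 18.15
position: [0.574, -0.003, 0.195]
tool_rot: [-0.0, 1.0, 0.0, -0.0]
ft_force: [0.3, 0.2, -0.0]
grip_width: 0.0869
time: 18.85
position: [0.6275, -0.129, 0.1248]
tool_rot: [-0.0, 1.0, 0.0, -0.001]
ft_force: [-0.2, 0.5, 0.8]
grip_width: 0.0869
[ 0.62844205 -0.12913161  0.12609026]
```

View pics/c8.png

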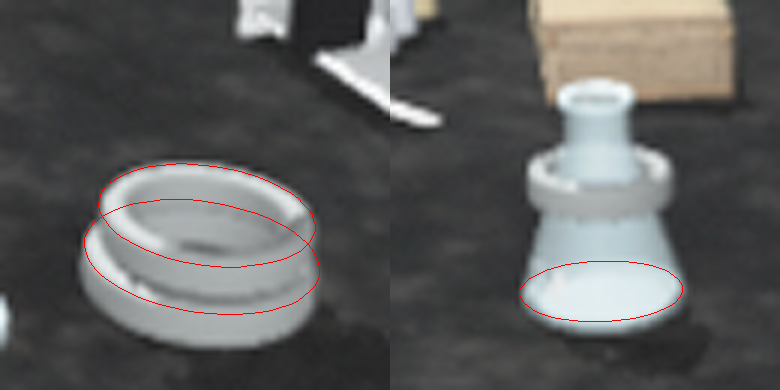

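Ring 2 is level on flask 2; rings 3 and 4 unmoved. Pick ring 3.

```bash
python3 -m jog '[{"grip":0,"travel":[0.4,-0.3,-2],"twist":0},{"grip":0,"travel":[0,0,-3],"twist":0},{"grip":0,"travel":[0,0,-2.5],"twist":0},{"grip":0,"travel":[0,0,-1.2],"twist":0},{"grip":50,"travel":[0,0,0],"twist":0},{"grip":50,"travel":[0,0,0],"twist":0}]'
python3 -m jog '[{"grip":80,"travel":[0,0,0],"twist":0},{"grip":120,"travel":[0,0,0],"twist":0},{"grip":120,"travel":[0,0,0],"twist":0},{"grip":120,"travel":[0,0,0],"twist":0},{"grip":120,"travel":[0,0,0],"twist":0}]' 22
```

```text
time: 19.5
position: [0.633, -0.1324, 0.0397]
tool_rot: [-0.0, 1.0, -0.001, 0.001]
ft_force: [0.3, 0.4, 0.1]
grip_width: 0.0779
time: 20.0
position: [0.6328, -0.132, 0.0397]
tool_rot: [-0.0, 1.0, -0.0, 0.001]
ft_force: [-0.7, 2.0, 5.5]
grip_width: 0.0625
```

```bash
python3 -m jog '[{"grip":120,"travel":[0,0,1],"twist":0},{"grip":120,"travel":[0,0,2],"twist":0},{"grip":120,"travel":[0,0,4],"twist":0},{"grip":120,"travel":[0,0,4],"twist":0},{"grip":120,"travel":[0,0,4],"twist":0},{"grip":120,"travel":[0,0,0],"twist":0}]'
python3 -m jog '[{"grip":120,"travel":[-3.1,2.4,0],"twist":0},{"grip":120,"travel":[-3.1,2.4,0],"twist":0},{"grip":120,"travel":[-3.1,2.4,0],"twist":0},{"grip":120,"travel":[-3.1,2.4,0],"twist":0},{"grip":120,"travel":[-3.1,2.4,0],"twist":0},{"grip":120,"travel":[0,0,-2],"twist":0},{"grip":120,"travel":[0,0,-2],"twist":0},{"grip":120,"travel":[0,0,0],"twist":0}]'
python3 -m jog '[{"grip":120,"travel":[0,0,0],"twist":0},{"grip":120,"travel":[0,0,0],"twist":0}]'
```

```text
time: 20.6
position: [0.6354, -0.1338, 0.1951]
tool_rot: [-0.0, 1.0, -0.003, 0.006]
ft_force: [0.9, -0.7, -0.4]
grip_width: 0.0622
time: 21.4
position: [0.4743, -0.0115, 0.1461]
tool_rot: [-0.0, 1.0, 0.001, -0.003]
ft_force: [-0.3, 0.3, -1.0]
grip_width: 0.0619
time: 21.6
position: [0.4773, -0.0125, 0.1485]
tool_rot: [-0.0, 1.0, -0.0, 0.0]
ft_force: [0.4, 0.2, -0.7]
grip_width: 0.0625
```

```bash
python3 -m jog '[{"grip":120,"travel":[0,0.05,-1],"twist":0},{"grip":120,"travel":[0,0,0],"twist":0},{"grip":120,"travel":[0,0,0],"twist":0}]'
python3 - <<'E'
from h import *
snap('scene','s9.png',(262,160,100,120),5)
p=get_obs()['position'];print(p,proj('scene',p-[0,0,.012]),proj('scene',[.476,-.0127,.1]))
E
```

```text
time: 21.9
position: [0.4766, -0.0117, 0.1379]
tool_rot: [-0.0, 1.0, 0.0, -0.0]
ft_force: [-0.3, -0.8, -0.3]
grip_width: 0.062
[ 0.47674069 -0.01168341  0.13800572] [np.float64(312.1), np.float64(208.3)] [np.float64(311.8), np.float64(222.1)]
```

View pics/s9.png

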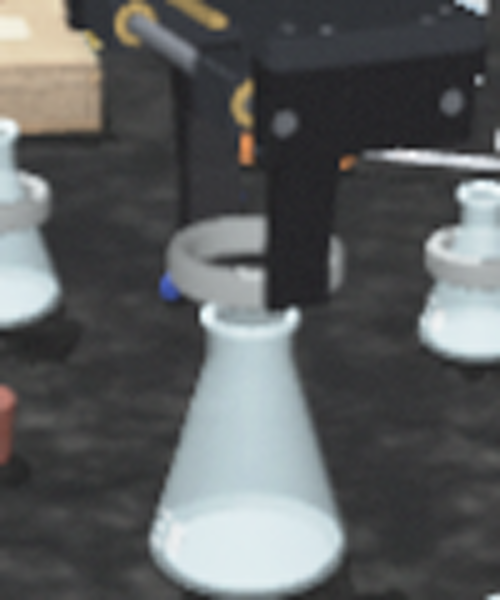

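Ring centred at crop x≈255 vs rim ≈250; shift −1 mm in x, lower.

```bash
python3 -m jog '[{"grip":120,"travel":[-0.1,0,-0.6],"twist":0},{"grip":120,"travel":[0,0,-1.2],"twist":0},{"grip":120,"travel":[0,0,-1.2],"twist":0},{"grip":120,"travel":[0,0,-1.2],"twist":0},{"grip":120,"travel":[0,0,-0.8],"twist":0},{"grip":120,"travel":[0,0,0],"twist":0},{"grip":120,"travel":[0,0,0],"twist":0}]'
python3 -m jog '[{"grip":120,"travel":[0,0,-0.3],"twist":0},{"grip":120,"travel":[0,0,0],"twist":0},{"grip":120,"travel":[0,0,0],"twist":0}]'
```

```text
time: 22.65
position: [0.4758, -0.0117, 0.088]
tool_rot: [-0.0, 1.0, 0.0, -0.0]
ft_force: [-0.6, -0.5, -1.1]
grip_width: 0.0624
time: 22.95
position: [0.4759, -0.0117, 0.0853]
tool_rot: [-0.0, 1.0, -0.0, 0.0]
ft_force: [0.7, 1.4, -1.2]
grip_width: 0.0627
```

```bash
python3 -m jog '[{"grip":120,"travel":[0,0,-0.25],"twist":0},{"grip":120,"travel":[0,0,0],"twist":0},{"grip":120,"travel":[0,0,0],"twist":0}]'
python3 -m jog '[{"grip":120,"travel":[0,0,-0.15],"twist":0},{"grip":120,"travel":[0,0,0],"twist":0},{"grip":120,"travel":[0,0,0],"twist":0}]'
```

```text
time: 23.25
position: [0.4756, -0.0115, 0.0825]
tool_rot: [-0.0, 1.0, 0.0, -0.0]
ft_force: [0.2, 0.8, -0.7]
grip_width: 0.062
time: 23.55
position: [0.4755, -0.0114, 0.0811]
tool_rot: [-0.0, 1.0, 0.0, -0.0]
ft_force: [-0.4, 3.6, 1.4]
grip_width: 0.0622
```

```bash
python3 -m jog '[{"grip":120,"travel":[0,0.1,-0.1],"twist":0},{"grip":120,"travel":[0,0,0],"twist":0},{"grip":120,"travel":[0,0,0],"twist":0}]'
```

```text
time: 23.85
position: [0.4756, -0.0108, 0.08]
tool_rot: [-0.0, 1.0, -0.0, -0.0]
ft_force: [-0.5, -0.4, 1.3]
grip_width: 0.0623
```

```bash
python3 -m jog '[{"grip":120,"travel":[0,0,-0.1],"twist":0},{"grip":120,"travel":[0,0,0],"twist":0},{"grip":120,"travel":[0,0,0],"twist":0}]'
```

```text
time: 24.15
position: [0.4757, -0.0108, 0.0795]
tool_rot: [-0.0, 1.0, -0.0, 0.0]
ft_force: [-1.6, 0.3, 7.6]
grip_width: 0.0621
```

```bash
python3 -m jog '[{"grip":66,"travel":[0,0,0],"twist":0},{"grip":56,"travel":[0,0,0],"twist":0},{"grip":30,"travel":[0,0,0],"twist":0},{"grip":0,"travel":[0,0,0],"twist":0},{"grip":0,"travel":[0,0,0],"twist":0},{"grip":0,"travel":[0,0,0],"twist":0},{"grip":0,"travel":[0,0,1.5],"twist":0},{"grip":0,"travel":[0,0,3],"twist":0}]'
python3 -m jog '[{"grip":0,"travel":[0,0,4],"twist":0},{"grip":0,"travel":[0,0,3],"twist":0},{"grip":0,"travel":[3.1,-2.4,0],"twist":0},{"grip":0,"travel":[3.1,-2.4,0],"twist":0},{"grip":0,"travel":[3.1,-2.4,0],"twist":0},{"grip":0,"travel":[3.1,-2.4,0],"twist":0},{"grip":0,"travel":[3.1,-2.4,0],"twist":0},{"grip":0,"travel":[0,0,-4],"twist":0}]'
python3 -m jog '[{"grip":0,"travel":[0,0,-4],"twist":0},{"grip":0,"travel":[0,0,0],"twist":0},{"grip":0,"travel":[0,0,0],"twist":0}]'
python3 - <<'E'
from h import *
s=camera('scene')[:,:,::-1].copy();print(get_obs()['position'])
def ov(c,a,b,w,h,L):
    t=cv2.resize(s[b:b+h,a:a+w],None,fx=6,fy=6,interpolation=cv2.INTER_CUBIC)
    for x,y,d,z in L:
        p=[proj(c,[x+d/2*np.cos(q),y+d/2*np.sin(q),z]) for q in np.linspace(0,6.28,60)]
        p=((np.array(p)-[a,b]+.5)*6-.5).astype(int); cv2.polylines(t,[p],True,(0,0,255),1)
    return t
cv2.imwrite('pics/c10.png',np.hstack([ov('scene',385,235,65,70,[(.632,-.132,.069,.014)]),ov('scene',280,215,65,70,[(.476,-.0127,.074,.007)])]))
E
```

```text
time: 24.95
position: [0.4742, -0.0103, 0.1229]
tool_rot: [-0.0, 1.0, 0.001, -0.003]
ft_force: [0.8, -0.5, -0.3]
grip_width: 0.087
time: 25.75
position: [0.6401, -0.1366, 0.1594]
tool_rot: [0.001, 1.0, -0.004, 0.01]
ft_force: [1.0, -0.3, -0.3]
grip_width: 0.0869
time: 26.05
position: [0.6302, -0.1303, 0.1135]
tool_rot: [-0.0, 1.0, 0.0, -0.001]
ft_force: [-0.2, -0.8, -0.2]
grip_width: 0.0872
[ 0.63146958 -0.13080129  0.11521146]
```

View pics/c10.png

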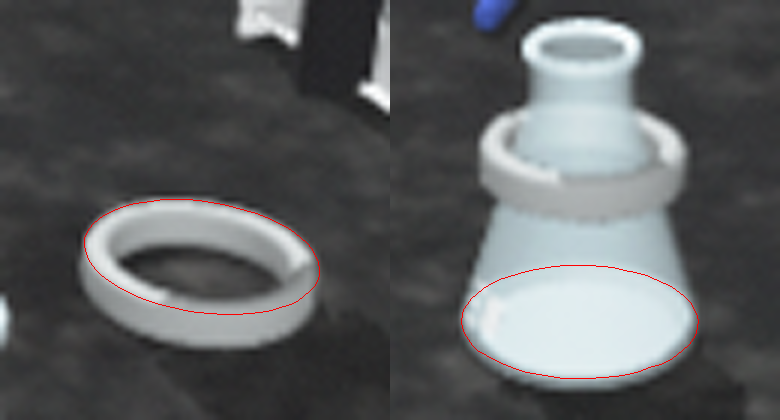

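Ring 3 level on flask 3; ring 4 lies in place. Pick ring 4.

```bash
python3 -m jog '[{"grip":0,"travel":[0.1,-0.1,-3],"twist":0},{"grip":0,"travel":[0,0,-3],"twist":0},{"grip":0,"travel":[0,0,-2],"twist":0},{"grip":0,"travel":[0,0,-0.6],"twist":0},{"grip":0,"travel":[0,0,0],"twist":0},{"grip":30,"travel":[0,0,0],"twist":0}]'
```

```text
time: 26.7
position: [0.6333, -0.1321, 0.0303]
tool_rot: [-0.0, 1.0, -0.001, 0.002]
ft_force: [0.3, -0.8, -0.2]
grip_width: 0.0842
```

```bash
python3 -m jog '[{"grip":30,"travel":[-0.1,0,-0.4],"twist":0},{"grip":30,"travel":[0,0,0],"twist":0},{"grip":70,"travel":[0,0,0],"twist":0},{"grip":105,"travel":[0,0,0],"twist":0},{"grip":105,"travel":[0,0,0],"twist":0},{"grip":105,"travel":[0,0,0],"twist":0},{"grip":105,"travel":[0,0,0],"twist":0}]' 24
```

```text
time: 27.4
position: [0.6309, -0.1313, 0.0244]
tool_rot: [0.0, 1.0, 0.0, 0.0]
ft_force: [0.5, 2.9, 4.3]
grip_width: 0.0688
```

```bash
python3 -m jog '[{"grip":105,"travel":[0,0,1],"twist":0},{"grip":105,"travel":[0,0,2.5],"twist":0},{"grip":105,"travel":[0,0,4],"twist":0},{"grip":105,"travel":[0,0,4],"twist":0},{"grip":105,"travel":[0,0,4],"twist":0},{"grip":105,"travel":[0,0,2],"twist":0},{"grip":105,"travel":[0,0,0],"twist":0}]'
python3 -m jog '[{"grip":105,"travel":[-3.7,-2.65,0],"twist":0},{"grip":105,"travel":[-3.7,-2.65,0],"twist":0},{"grip":105,"travel":[-3.7,-2.65,0],"twist":0},{"grip":105,"travel":[-3.7,-2.65,0],"twist":0},{"grip":105,"travel":[-3.7,-2.65,0],"twist":0},{"grip":105,"travel":[0,0,-3],"twist":0},{"grip":105,"travel":[0,0,0],"twist":0},{"grip":105,"travel":[0,0,0],"twist":0}]'
```

```text
time: 28.1
position: [0.6328, -0.1329, 0.2031]
tool_rot: [-0.0, 1.0, -0.002, 0.004]
ft_force: [0.6, -0.1, -1.6]
grip_width: 0.0685
time: 28.9
position: [0.445, -0.2634, 0.1678]
tool_rot: [-0.0, 1.0, 0.001, -0.001]
ft_force: [-0.6, 0.0, -0.8]
grip_width: 0.0687
```

```bash
python3 -m jog '[{"grip":105,"travel":[-0.1,0,-1.8],"twist":0},{"grip":105,"travel":[0,0,0],"twist":0},{"grip":105,"travel":[0,0,0],"twist":0}]'
python3 - <<'E'
from h import *
snap('scene','s11.png',(310,200,130,180),3.3)
p=get_obs()['position'];print(p,proj('scene',p-[-.001,0,.0104]),proj('scene',[.4445,-.2653,.112]))
E
```

```text
time: 29.2
position: [0.4454, -0.2636, 0.1514]
tool_rot: [-0.001, 1.0, 0.0, -0.0]
ft_force: [0.2, -0.1, -1.4]
grip_width: 0.0688
[ 0.44562579 -0.26387923  0.15170234] [np.float64(372.9), np.float64(265.8)] [np.float64(370.6), np.float64(286.7)]
```

View pics/s11.png

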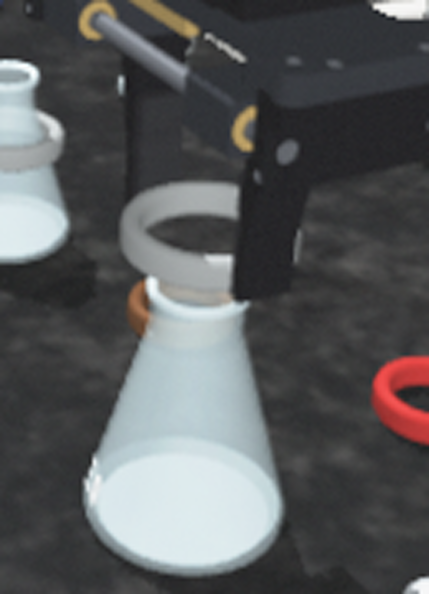

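```bash
python3 - <<'E'
from h import *
p=np.array([.4445,-.2653,.141])
for d in([0,0,0],[.003,0,0],[0,.003,0]): print(proj('scene',p+d))
print(proj('scene',[.4445,-.2653,.112]))
E
```

```text
[np.float64(372.1), np.float64(266.8)]
[np.float64(374.1), np.float64(266.4)]
[np.float64(370.8), np.float64(265.8)]
[np.float64(370.6), np.float64(286.7)]
```

Ring sits about 3 mm too far in +x (crop x 211 vs expected for rim 198). Correct by −2.5 mm, lower.

```bash
python3 -m jog '[{"grip":105,"travel":[-0.25,0,-0.5],"twist":0},{"grip":105,"travel":[0,0,-1.2],"twist":0},{"grip":105,"travel":[0,0,-1.2],"twist":0},{"grip":105,"travel":[0,0,-1.2],"twist":0},{"grip":105,"travel":[0,0,-1.2],"twist":0},{"grip":105,"travel":[0,0,0],"twist":0},{"grip":105,"travel":[0,0,0],"twist":0}]'
python3 -m jog '[{"grip":105,"travel":[0,0,-0.4],"twist":0},{"grip":105,"travel":[0,0,0],"twist":0},{"grip":105,"travel":[0,0,0],"twist":0}]'
```

```text
time: 29.95
position: [0.442, -0.264, 0.0974]
tool_rot: [-0.0, 1.0, 0.0, -0.0]
ft_force: [0.2, 0.0, -2.5]
grip_width: 0.0684
time: 30.25
position: [0.4424, -0.2643, 0.0943]
tool_rot: [-0.0, 1.0, -0.0, 0.0]
ft_force: [0.2, 0.2, -2.7]
grip_width: 0.0686
```

```bash
python3 -m jog '[{"grip":105,"travel":[0,0,-0.3],"twist":0},{"grip":105,"travel":[0,0,0],"twist":0},{"grip":105,"travel":[0,0,0],"twist":0}]'
python3 -m jog '[{"grip":105,"travel":[0,0,-0.2],"twist":0},{"grip":105,"travel":[0,0,0],"twist":0},{"grip":105,"travel":[0,0,0],"twist":0}]'
```

```text
time: 30.55
position: [0.4423, -0.264, 0.091]
tool_rot: [-0.0, 1.0, 0.0, -0.0]
ft_force: [0.4, 0.4, -2.1]
grip_width: 0.0685
time: 30.85
position: [0.4422, -0.2638, 0.089]
tool_rot: [-0.0, 1.0, 0.0, -0.0]
ft_force: [0.2, 2.0, -0.7]
grip_width: 0.0687
```

```bash
python3 -m jog '[{"grip":105,"travel":[0,0.05,-0.15],"twist":0},{"grip":105,"travel":[0,0,0],"twist":0},{"grip":105,"travel":[0,0,0],"twist":0}]'
```

```text
time: 31.15
position: [0.4423, -0.2635, 0.0876]
tool_rot: [-0.0, 1.0, 0.0, 0.0]
ft_force: [0.2, 2.2, 1.7]
grip_width: 0.0686
```

```bash
python3 -m jog '[{"grip":105,"travel":[0,0.05,-0.1],"twist":0},{"grip":105,"travel":[0,0,0],"twist":0},{"grip":105,"travel":[0,0,0],"twist":0}]'
```

```text
time: 31.45
position: [0.4424, -0.2633, 0.0869]
tool_rot: [-0.0, 1.0, -0.0, 0.0]
ft_force: [0.3, 3.1, 5.5]
grip_width: 0.0687
```

```bash
python3 -m jog '[{"grip":105,"travel":[0,0.08,0],"twist":0},{"grip":105,"travel":[0,0,0],"twist":0},{"grip":105,"travel":[0,0,0],"twist":0}]'
python3 -m jog '[{"grip":50,"travel":[0,0,0],"twist":0},{"grip":38,"travel":[0,0,0],"twist":0},{"grip":20,"travel":[0,0,0],"twist":0},{"grip":0,"travel":[0,0,0],"twist":0},{"grip":0,"travel":[0,0,0],"twist":0},{"grip":0,"travel":[0,0,0],"twist":0},{"grip":0,"travel":[0,0,0],"twist":0}]'
```

```text
time: 31.75
position: [0.4424, -0.2632, 0.0869]
tool_rot: [-0.0, 1.0, -0.001, 0.0]
ft_force: [-1.3, -0.1, 5.9]
grip_width: 0.0689
time: 32.45
position: [0.4423, -0.2623, 0.0865]
tool_rot: [-0.0, 1.0, 0.0, -0.0]
ft_force: [-0.5, 0.1, -0.4]
grip_width: 0.0867
```

```bash
python3 -m jog '[{"grip":0,"travel":[0,0,1.5],"twist":0},{"grip":0,"travel":[0,0,3.5],"twist":0},{"grip":0,"travel":[0,0,4.5],"twist":0},{"grip":0,"travel":[0,0,4.5],"twist":0},{"grip":0,"travel":[0,4.6,0],"twist":0},{"grip":0,"travel":[0,4.6,0],"twist":0},{"grip":0,"travel":[0,4.6,0],"twist":0},{"grip":0,"travel":[0,4.6,0],"twist":0}]'
python3 -m jog '[{"grip":0,"travel":[0,4.6,0],"twist":0},{"grip":0,"travel":[0,4.6,0],"twist":0},{"grip":0,"travel":[0,4.6,0],"twist":0},{"grip":0,"travel":[0,4.6,0],"twist":0},{"grip":0,"travel":[0,4.6,0],"twist":0},{"grip":0,"travel":[0,4.6,0],"twist":0},{"grip":0,"travel":[0,4.6,0],"twist":0},{"grip":0,"travel":[0,4.6,0],"twist":0}]'
python3 -m jog '[{"grip":0,"travel":[-2,4.5,0],"twist":0},{"grip":0,"travel":[-2,4.5,0],"twist":0},{"grip":0,"travel":[-2,4.5,0],"twist":0},{"grip":0,"travel":[-2,4.5,0],"twist":0},{"grip":0,"travel":[-2,4.5,0],"twist":0},{"grip":0,"travel":[-2,4.5,0],"twist":0},{"grip":0,"travel":[0,0,0],"twist":0},{"grip":0,"travel":[0,0,0],"twist":0}]'
python3 - <<'E'
from h import *
a=camera('top')[:,:,::-1][150:330,150:490];b=camera('scene')[:,:,::-1][170:380,230:480]
a=cv2.resize(a,None,fx=1.25,fy=1.25);b=cv2.resize(b,None,fx=1.45,fy=1.45,interpolation=cv2.INTER_CUBIC)
h=max(a.shape[0],b.shape[0]);P=lambda i:np.vstack([i,np.zeros((h-i.shape[0],i.shape[1],3),np.uint8)])
cv2.imwrite('pics/c12.png',np.hstack([P(a),P(b)]))
d=cv2.absdiff(cv2.imread('pics/t0.png'),camera('top')[:,:,::-1]).max(2)
for n,(u,v,w,h) in {'pen':(150,188,62,48),'stopper':(254,286,24,22)}.items(): print(n,(d[v:v+h,u:u+w]>40).sum())
E
```

```text
time: 33.25
position: [0.4419, -0.0768, 0.2268]
tool_rot: [0.0, 1.0, -0.0, 0.0]
ft_force: [0.7, 0.1, 0.3]
grip_width: 0.0868
time: 34.05
position: [0.4417, 0.2916, 0.2266]
tool_rot: [-0.0, 1.0, -0.0, 0.0]
ft_force: [1.2, -0.4, 0.2]
grip_width: 0.0871
time: 34.85
position: [0.3211, 0.5601, 0.226]
tool_rot: [-0.002, 1.0, -0.001, -0.0]
ft_force: [0.4, -0.1, -0.3]
grip_width: 0.0875
pen 0
stopper 0
```

View pics/c12.png

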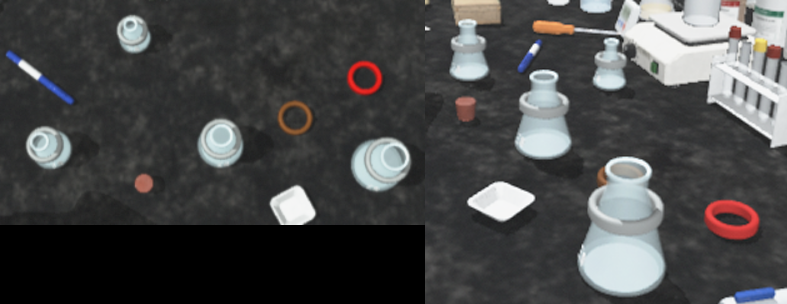

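All four rings on; verify the levels with one overlay.

```bash
python3 - <<'E'
from h import *
T=[]
for c in('scene','top'):
  s=camera(c)[:,:,::-1].copy()
  for x,y,d,z,h,r in((.657,.132,.05,.05,.074,.023),(.466,.2615,.056,.06,.088,.029),(.476,-.0127,.063,.069,.1,.035),(.4445,-.2653,.069,.077,.112,.041)):
    u,v=proj(c,[x,y,z]);a,b=int(u)-34,int(v)-34
    t=cv2.resize(s[b:b+68,a:a+68],(195,195),interpolation=cv2.INTER_CUBIC);f=195/68
    for D,Z in((d,z),(r,h)):
        p=[proj(c,[x+D/2*np.cos(q),y+D/2*np.sin(q),Z]) for q in np.linspace(0,6.28,60)]
        cv2.polylines(t,[((np.array(p)-[a,b]+.5)*f-.5).astype(int)],True,(0,0,255),1)
    T.append(t)
cv2.imwrite('pics/c13.png',np.vstack([np.hstack(T[:4]),np.hstack(T[4:])]))
E
```

```text
(no output)
```

View pics/c13.png

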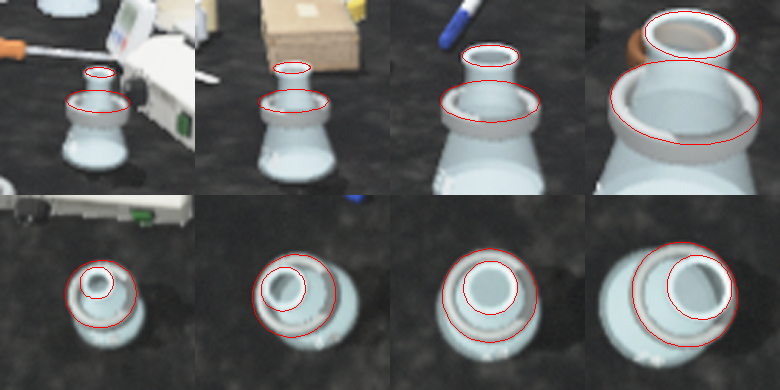

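Rings and rims match the predicted seated circles in both views. Hand in.

```bash
python3 -c "from rig import hand_in;print(hand_in())"
```

```text
the job is handed in; nothing more can be done
None
```

All four lead rings are on their flasks, smallest ring on the smallest flask up to the largest. I took them off the stack one at a time from the top and lowered each until it met the cone, before opening the jaws. The job took about 35 s of the 99 s allowed.

- **Seating:** the last overlay check, in both cameras, showed every ring and every flask rim within about 1–2 mm of where a level, seated ring and an unmoved flask should appear. The largest ring's edge in the scene view left a little room for doubt about tilt, but it looked level.
- **Bystanders:** comparing the top picture with the first one showed no change around the pen or the stopper. The red and brown look-alike rings were not touched.
- **Forces:** after each move the wrist force read at most about 8 N, while the rings were being seated.
- **Disagreements:** each ring met its cone about 1 mm off-centre, which I corrected before letting go. The largest ring was first about 3 mm off in the scene picture, and I shifted it 2.5 mm before lowering.

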